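Switch off the roller tumbler and load its jar

ROBOT

A 7-joint arm with a two-finger parallel gripper is mounted at the origin on the work surface. World frame = base frame: x ahead of the robot, y to its left, z up, the work surface at z = 0. Lengths are in m, angles in degrees, forces in N, time in s.
With the tool pointing down it reaches from about 0.375 to 0.925 m from the base axis. Payload 3.1 kg.
Tool frame: the origin (TCP) lies on the centre line of the jaws, within the pads' length; the fingertips stand 17 mm ahead of it and the grasp point (between the pads) lies 2 mm behind it; z points along the fingers, y is the line along which they close (so a half turn about z gives the same grasp; the last joint's range is limited). The gripper opens to 85 mm and grips with 20 to 120 N. Pads are 22 mm wide; open, the fingers measure 114 mm over their backs; the gripper's body (76 mm by 85 mm) begins 54 mm behind the grasp point. The pads swing forward as they close: fully open they stand 13 mm farther back than shut.
Start: joints at [-69.259, 21.939, 2.515, 91.553, -1.026, 66.532, -2.859], TCP at [0.288, 0.583, 0.248] pointing down, gripper open.
Joint ranges: [-149.38, 149.38], [-23.57, 123.04], [-84.95, 90], [0, 143.3], [-89.99, 269.99], [3.08, 112.72], [-163.45, 163.45]. Speed limits (degrees/s): [159.86, 159.86, 180, 180, 180, 180, 180].

INTERFACE

Orientations are given as [roll, pitch, yaw] about the fixed x, y, z axes, in that order (R = Rz(yaw) Ry(pitch) Rx(roll)).
In Python, from plant import r, optics, job gives the robot as it stands.
- The arm moves only by the tool step_arm, never from a script. Its argument "commands" is one flat list of numbers, 7 for each row, row after row: the shift along the world's x, y, z as a fraction of full scale, then the turn, a rotation vector about the world's x, y, z as a fraction of full scale, then the closure, from 0 (fully open) to 1 (shut). A call has 1 to 12 rows; each row is the pose to reach, as a shift and turn from the pose commanded when the call began; what a row does not reach only later rows make up. Full scale, the value 1, is 300 mm for a shift and 1.5 rad for a turn. A row lasts 1/8 s, in which the tool goes at most 62.5 mm and 10.7 degrees, less where a joint would pass 70% of its speed; a pose out of reach is approached as far as the arm can. A call with a number of a shift or a turn outside -1 to 1 is refused whole. A call with a gripper value outside its range is refused whole. The fingers move at their own pace and stop on an object; "squeeze" is the grip in N (left out, the last holds). Time passes only in rows, so rows that repeat a pose let the fingers close. It gives the time, the measured TCP pose, the force, the opening and the grip force at its end, in the units of the state.
- r.get_state(): the state, without advancing time (a new reading comes with each control period).
- optics.get_image(name): name is "scene" or "side" or "wrist"; returns a dict with "frame" (480x640x3 uint8, red, green, blue), "range_z" (480x640 float32, m along the optical axis (not along the pixel's ray), 0 where there is no reading), "camera_matrix" (3x3 intrinsics, pixels), "T" (4x4, takes a point from camera to world coordinates). Camera axes: x right, y down, z forward; pixel columns grow to the right and rows downward; lengths in m; the calibration is good to about 2 mm. A picture is of the moment at which its call begins.
- job.sign_off(): hands the job in; it is judged then, once.
The state is a dict: "time_s": time; "joint_positions": joint angles; "qvel": joint speeds; "joint_efforts": joint torques, N m; "position": TCP position; "ee_rot": TCP orientation; "force": force on the tool from outside, world axes, zero at the start; "wrist_torque": the same for the moment, N m; "opening": finger opening in m; "grip_force": force on a finger pad.
Only numpy, scipy, OpenCV 4.12 (cv2) and the standard library are available. Lean on these libraries where they do the work, as an engineer would, in place of code of your own. Each camera call takes 0.05 s, during which the arm holds its last target. There are 200 camera calls.

TASK

Make the bench tumbler ready for its next batch: first turn its large speed knob fully anticlockwise (seen from above), right to its end stop, which is off. Only then take the steel jar that stands upright on the bench and lay it on its side along the trough between the two rollers, resting on both, cap either way; set it down gently, do not drop it. Leave the small round timer knob and everything else on the bench as they are, and let go of the jar.

Things in the scene. Friction and masses are not known exactly. Their poses are not given: they have to be found in the camera images.
- tumbler: Grey bench roller tumbler, fixed, 200 (its x) x 300 (its y) mm. Origin at the centre of its underside; x away from the robot at yaw 0, y left, z up. Deck 30 mm high; over y = +20 to +150 mm stands a control box, top at z = 70 mm, with both knobs on it. Over y = -35 to -125 mm is the roller cradle.
- cradle (a point): Where the centre of the lying jar comes to rest: x 0, y -80, z 84 mm of the tumbler, axes as its; the jar's axis lies along x. Two black rubber rollers, 16 mm thick, run along x at y = -59 and -101, axes at z = 55 (tops 63), between upright aluminium end plates 112 mm apart inside (x = +-56), 7 mm thick, 90 mm wide, tops at z = 72.
- speed (a joint): Large speed knob (black, on top of the control box, nearer its front): angle in rad, 0 at the off stop (fully anticlockwise seen from above), growing clockwise to 4.7. Stiff enough to stay where it is left.
- speed_grip (a point): Point on the speed knob's upright axis (x -40, y 85, z 107 mm of the tumbler) at the height to grip, 7 mm below its top. Turns with the knob: x lies along the bar grip, which is 42 mm long, 14 wide, 32 high (z 82 to 114), on a 44 mm disc over a 68 mm round plate. A white mark on the bar shows its pointer end (-x).
- timer_mark (a point): Rim mark, 9 mm off the axis, on top of the small round timer knob (22 mm across, 16 high), which stands on the control box 105 mm behind the speed knob (axis at x 65, y 85 mm of the tumbler). To be left alone.
- jar: Closed steel cylinder jar, 56 mm across and 90 mm long (the top 18 mm is a dark cap 52 mm across), two thin dark bands round it, about 0.4 kg, standing upright on the bench to the right of the tumbler. Origin at the centre of its underside, z along its axis towards the cap.
- jar_center (a point): Centre of the jar, 45 mm above its underside, on its axis.
- glass_jar: Bystander: squat clear glass jar with a white lid, 70 mm across, 70 mm high. Origin under its centre.
- bench_block: Bystander: square steel block on a wooden foot, 60 x 60 x 46 mm. Origin under its centre.
- mallet: Bystander: small hammer, 220 mm long, lying at the back.
- driver: Bystander: screwdriver, 160 mm long, lying nearest the robot.
- dish: Bystander: white bowl, 90 mm across, 25 mm high.
- spool: Bystander: brass spool, 48 mm across, 40 mm high.
Things that resemble listed ones, but are neither listed nor needed, are in the scene too. Leave any pink, purple or yellow look-alike of the jar alone.

How it is judged (in metres and radians):
On the way, in this order (a step that is already met when the one before it is completed fails the run):
1. the speed knob is turned fully anticlockwise to its off stop while the jar still stands upright on the bench (value of joint speed below 0.08 rad and distance of jar_center from where it was at the start of the episode below 0.03 m), for 0.2 s.
2. the jar lies on its side on both rollers (x of jar_center in the frame of cradle between -0.014 and 0.014 m and y of jar_center in the frame of cradle between -0.006 and 0.006 m and z of jar_center in the frame of cradle between -0.006 and 0.006 m and angle between the z axis of jar and the x axis of tumbler, either way round below 0.12 rad), for 0.2 s.
At the end, for the whole second after the job is handed in: The speed knob is within 0.08 rad of its off stop, and the jar lies at rest on both rollers, its axis within 0.12 rad of the rollers' direction and its centre within 14 mm along and 6 mm across and in height of the cradle point (all of step 2 and value of joint speed below 0.08 rad and linear speed of jar below 0.02 m/s and angular speed of jar below 0.3 rad/s); the robot touches nothing.
It fails at once if the timer knob is turned (its rim mark moves by more than 4 mm) (distance of timer_mark from where it was at the start of the episode above 0.004 m).
It fails at once if the jar is dropped or tipped over: it moves faster than 0.5 m/s while no finger touches it (contact force between the fingers and jar below 0.01 N and linear speed of jar above 0.5 m/s).
It fails at once if a bystander is moved by more than 30 mm (distance of any of glass_jar, bench_block, mallet, driver, dish, spool from where it was at the start of the episode above 0.03 m).
It also fails if it takes over 70 s, if anything falls off the work surface, if the arm or the gripper's body presses on something with over 40 N, if the wrist force passes 120 N, or if a joint passes its speed limit or range.

## Working session

There is one attempt and no reset: what is moved stays moved. The work goes in short steps, Python scripts to look and compute and a tool call to move; the robot and the scene stay as the last step left them, time stands still between calls to the robot, and variables do not carry over. Pictures are saved under pics/ and viewed, at most 10 in all, crops included, and the job is handed in when it is done.

Besides the shell and the picture viewer there is one more tool, called as name(argument=value, ...) on one line, values as JSON. step_arm: Moves the arm, as the interface text tells. Shift numbers are shares of 300 mm and turn numbers shares of 1.5 rad, none past 1 either way. Its arguments: {"type":"object","properties":{"commands":{"type":"array","items":{"type":"number","minimum":-1,"maximum":1}},"squeeze":{"type":"number"}},"required":["commands"]}

```bash
mkdir -p pics; cat > h.py <<'E'
import numpy as np, cv2
from plant import r, optics, job
def grab(n,tag):
    d=optics.get_image(n); cv2.imwrite(f'pics/{tag}.png',d['frame'][:,:,::-1]); np.savez(f'pics/{tag}.npz',**d); return d
def load(tag): return np.load(f'pics/{tag}.npz')
def pts(d):
    z=d['range_z'];K=d['camera_matrix'];v,u=np.mgrid[:480,:640]
    p=np.stack([(u-K[0,2])/K[0,0]*z,(v-K[1,2])/K[1,1]*z,z],-1)
    w=p@d['T'][:3,:3].T+d['T'][:3,3]; w[z==0]=np.nan; return w
def ray(d,u,v,h):
    K=d['camera_matrix'];q=d['T'][:3,:3]@np.array([(u-K[0,2])/K[0,0],(v-K[1,2])/K[1,1],1]);o=d['T'][:3,3]
    return o+q*(h-o[2])/q[2]
E
python3 - <<'E'
from h import *
for n in ['scene','side']:
    d=grab(n,n+'0'); print(n,d['T'].round(3).tolist(),d['camera_matrix'][0,0])
print(r.get_state())
E
```

```text
scene [[-0.815, 0.383, -0.435, 1.013], [0.58, 0.558, -0.594, 0.527], [0.015, -0.736, -0.676, 0.763], [0.0, 0.0, 0.0, 1.0]] 517.9520107167989
side [[0.989, -0.116, 0.087, 0.481], [-0.145, -0.774, 0.616, -0.699], [-0.004, -0.622, -0.783, 0.867], [0.0, 0.0, 0.0, 1.0]] 454.8375079401445
{'time_s': 0.1, 'joint_positions': array([-69.25838414,  21.98946994,   2.51308374,  91.64046822,
        -1.02670728,  66.53187663,  -2.85794617]), 'qvel': array([ 0.08245327, -0.10301524, -0.01528991, -0.17502566,  0.0943512 ,
        0.01855531, -0.01912395]), 'joint_efforts': array([ 2.77787993e-03, -4.34731650e+01,  1.02934085e+00, -2.50452501e+01,
        1.09187674e-02,  5.52452024e-03, -1.32963652e-05]), 'position': array([0.28809968, 0.58174956, 0.24698516]), 'ee_rot': array([-1.79860867e+02,  6.90089653e-03,  1.53658773e+02]), 'force': array([-0.88643975,  0.00756883,  0.27946117]), 'wrist_torque': array([-0.01478586,  0.04455462, -0.00847465]), 'grip_force': 0.0, 'opening': 0.0854822771646607}
```

View pics/scene0.png

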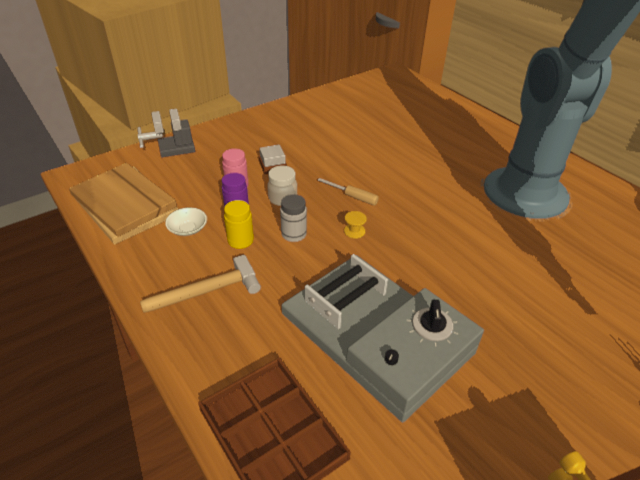

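View pics/side0.png

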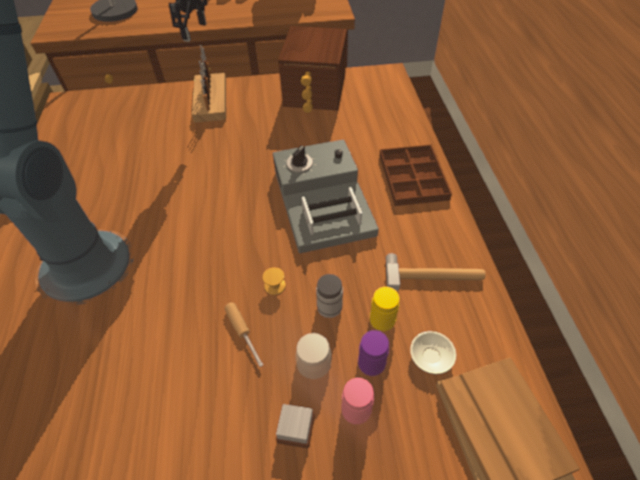

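The scene view shows the jar at about (293,218), its cap at (293,203), the speed knob at (434,315), the timer at (391,357) and the rollers at (345,288). The side view has the jar at (330,295), the knob at (299,157) and the cradle at (332,210).

```bash
python3 - <<'E'
from h import *
A=[]
for n,(kb,jb,bx) in {'scene0':((434,315),(293,203),(405,345)),'side0':((299,157),(330,284),(320,172))}.items():
    d=load(n);w=pts(d);f=d['frame'].astype(int)
    print(n,'boxpt',w[bx[1],bx[0]].round(3),'knob',w[kb[1],kb[0]].round(3),'cap',w[jb[1],jb[0]].round(3))
    c=w[bx[1],bx[0]]
    m=(abs(w[...,2]-c[2])<.005)&(np.hypot(w[...,0]-c[0],w[...,1]-c[1])<.22)
    m=cv2.morphologyEx(m.astype(np.uint8),cv2.MORPH_OPEN,np.ones((3,3)))
    k,l=cv2.connectedComponents(m); m=l==l[bx[1],bx[0]]
    P=w[m]; print('box',len(P),np.median(P[:,2]),cv2.minAreaRect((P[:,:2]*1000).astype(np.float32)))
    # jar cap top
    c=w[jb[1],jb[0]]; near=np.hypot(w[...,0]-c[0],w[...,1]-c[1])<.045
    t=near&(w[...,2]>.083)&(w[...,2]<.1); P=w[t]; print('cap',len(P),np.median(P[:,2]),cv2.minEnclosingCircle((P[:,:2]*1000).astype(np.float32)),P.mean(0))
    # knob bar top
    c=w[kb[1],kb[0]]; near=np.hypot(w[...,0]-c[0],w[...,1]-c[1])<.06
    t=near&(w[...,2]>.106)&(w[...,2]<.122); P=w[t]; print('bar',len(P),np.median(P[:,2]) if len(P) else 0,cv2.minAreaRect((P[:,:2]*1000).astype(np.float32)))
E
```

```text
scene0 boxpt [0.596 0.204 0.071] knob [0.544 0.208 0.115] cap [ 0.555 -0.187  0.09 ]
box 6557 0.07040917569686023 ((569.1287231445312, 203.87857055664062), (201.93572998046875, 129.63079833984375), 6.972784042358398)
cap 351 0.08991148827039774 ((551.9303588867188, -193.4645538330078), 26.85732078552246) [ 0.55298869 -0.19094002  0.08954194]
bar 204 0.11376807147322832 ((530.2742309570312, 199.59286499023438), (42.02293395996094, 14.53581714630127), 49.86221694946289)
side0 boxpt [0.578 0.154 0.071] knob [0.53  0.189 0.098] cap [ 0.552 -0.198  0.092]
box 2061 0.07014150513210382 ((568.0042114257812, 200.98892211914062), (199.3843536376953, 132.59434509277344), 7.544475078582764)
cap 456 0.09059367776207239 ((550.2279663085938, -196.53135681152344), 26.314983367919922) [ 0.54972491 -0.19831195  0.09034324]
bar 84 0.11283953751537296 ((529.0634765625, 196.02447509765625), (43.135379791259766, 14.441807746887207), 50.25233840942383)
```

```bash
python3 - <<'E'
from h import *
a=load('scene0')['frame'][280:360,390:480,::-1];b=load('side0')['frame'][130:185,265:335,::-1]
a=cv2.resize(a,(400,400),interpolation=3);b=cv2.resize(b,(400,400),interpolation=3)
cv2.imwrite('pics/c1.png',np.hstack([a,b]))
E
```

```text
(no output)
```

View pics/c1.png

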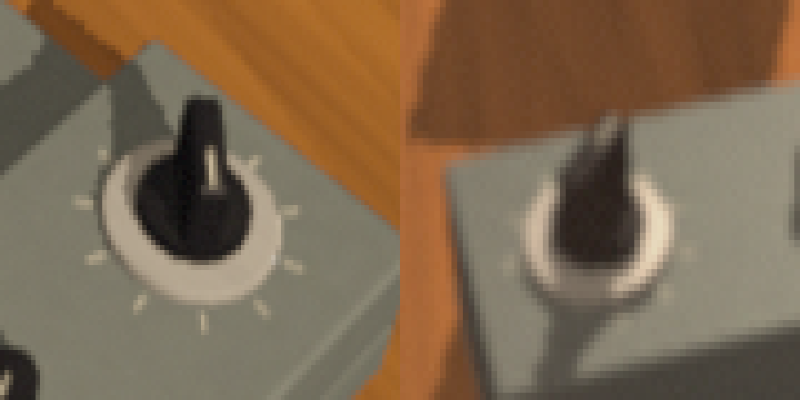

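The white mark is at the +x+y end of the bar, so the pointer is at about 50° in the world frame. The tick gap faces the robot, which puts off at about 142°, so the knob needs about 92° anticlockwise. I'll check that the corridor is clear first.

```bash
python3 - <<'E'
from h import *
w=pts(load('side0')).reshape(-1,3)
for x in np.arange(.2,.8,.1):
    print(round(x,1),[ (lambda s: round(float(np.nanmax(s)),2) if len(s) else None)(w[(w[:,0]>x)&(w[:,0]<x+.1)&(w[:,1]>y)&(w[:,1]<y+.1)][:,2]) for y in np.arange(0,.8,.1)])
E
```

```text
0.2 [0.0, 0.01, 0.01, 0.0, 0.01, 0.35, 0.28, 0.13]
0.3 [0.01, 0.0, 0.0, 0.0, 0.01, 0.33, 0.32, 0.03]
0.4 [0.03, 0.08, 0.08, 0.01, 0.01, 0.0, 0.01, 0.0]
0.5 [0.08, 0.12, 0.12, 0.01, 0.14, 0.16, 0.17, 0.16]
0.6 [0.08, 0.09, 0.09, 0.01, 0.15, 0.16, 0.16, 0.16]
0.7 [0.03, 0.03, 0.03, 0.01, 0.01, 0.16, 0.16, 0.16]
0.8 [0.03, 0.03, 0.03, 0.01, 0.01, 0.01, 0.01, 0.0]
```

step_arm(commands=[0.5,-0.8,0,0,0,-1,0.4,0.5,-0.8,0,0,0,-1,0.4,0.5,-0.8,0,0,0,-1,0.4,0.5,-0.8,0,0,0,-1,0.4,0.5,-0.8,0,0,0,-1,0.4,0.5,-0.8,0,0,0,-1,0.4,0.5,-0.8,0,0,0,-1,0.4,0.5,-0.8,0,0,0,-1,0.4,0.5,-0.8,0,0,0,-1,0.4], squeeze=60)

```text
time_s: 1.23
position: [0.4381, 0.3422, 0.2478]
ee_rot: [-180.0, 0.1, 67.8]
force: [-0.4, -0.1, -1.0]
opening: 0.051
grip_force: 0.0
```

step_arm(commands=[0.303,-0.482,-0.16,0,0,-0.207,0.4,0.303,-0.482,-0.16,0,0,-0.207,0.4,0.303,-0.482,-0.16,0,0,-0.207,0.4,0.303,-0.482,-0.16,0,0,-0.207,0.4,0.303,-0.482,-0.16,0,0,-0.207,0.4])

```text
time_s: 1.85
position: [0.529, 0.1982, 0.2]
ee_rot: [-180.0, 0.0, 50.0]
force: [-0.3, 0.5, -0.3]
opening: 0.0511
grip_force: 0.0
```

```bash
python3 - <<'E'
from h import *
d=grab('wrist','w1');w=pts(d);s=r.get_state();print(s['position'],s['ee_rot'],d['T'].round(3).tolist())
c=np.array([.529,.1975])
near=np.hypot(w[...,0]-c[0],w[...,1]-c[1])<.04
P=w[near&(w[...,2]>.107)&(w[...,2]<.122)];print(len(P));
if len(P): print(np.median(P[:,2]),cv2.minAreaRect((P[:,:2]*1000).astype(np.float32)))
E
```

```text
[0.5287839  0.19940952 0.20021467] [-1.79944939e+02 -2.18463254e-02  5.01207264e+01] [[0.766, -0.608, -0.208, 0.583], [-0.642, -0.725, -0.248, 0.262], [-0.0, 0.324, -0.946, 0.327], [0.0, 0.0, 0.0, 1.0]]
1769
0.11466743386814357 ((529.981689453125, 197.4339599609375), (42.25736999511719, 13.783288955688477), 50.286590576171875)
```

View pics/w1.png

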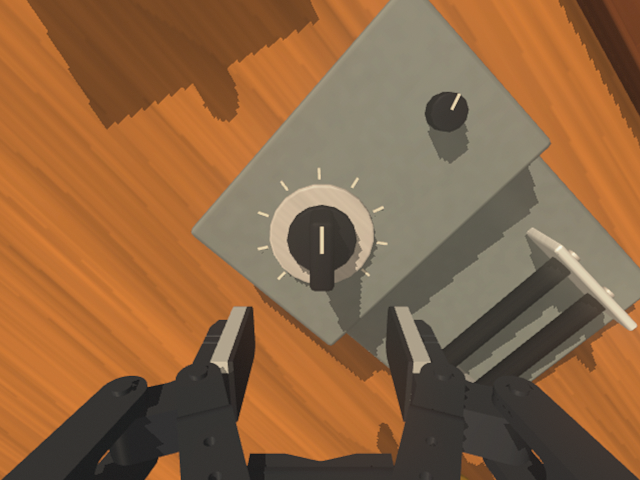

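step_arm(commands=[0.003,0,-0.15,0,0,0,0.4,0.003,0,-0.25,0,0,0,0.4,0.003,0,-0.317,0,0,0,0.4,0.003,0,-0.317,0,0,0,0.4,0.003,0,-0.317,0,0,0,1,0.003,0,-0.317,0,0,0,1,0.003,0,-0.317,0,0,0,1,0.003,0,-0.317,0,0,0,1,0.003,0,-0.317,0,0,0,1])

```text
time_s: 3.02
position: [0.5309, 0.199, 0.1069]
ee_rot: [-180.0, -0.2, 49.9]
force: [-1.3, 0.9, 5.7]
opening: 0.0126
grip_force: 60.5
```

step_arm(commands=[0,0,0,0,0,1,1,0,0,0,0,0,1,1,0,0,0,0,0,1,1,0,0,0,0,0,1,1,0,0,0,0,0,1,1,0,0,0,0,0,1,1,0,0,0,0,0,1,1,0,0,0,0,0,1,1,0,0,0,0,0,1,1])

```text
time_s: 4.15
position: [0.5281, 0.199, 0.1069]
ee_rot: [-179.9, -0.2, 136.0]
force: [-7.8, 0.4, 10.7]
opening: 0.0127
grip_force: 61.2
```

```bash
python3 -c "
from h import *
s=r.get_state();print(s['wrist_torque'],s['joint_positions'],s['ee_rot'],s['force'])"
```

```text
[0.09654389 1.54798294 0.0329851 ] [-31.35417781  22.68541135   7.830526   109.95226463  -4.30015998
  47.83976801  24.74904924] [-179.87329265   -0.23853882  135.97110973] [-7.8267487   0.37567965 10.66041076]
```

step_arm(commands=[0.003,0,0.004,0,0,0.12,1,0.003,0,0.004,0,0,0.24,1,0.003,0,0.004,0,0,0.36,1,0.003,0,0.004,0,0,0.46,1,0.003,0,0.004,0,0,0.5,1,0.003,0,0.004,0,0,0.54,1,0.003,0,0.004,0,0,0.56,1,0.003,0,0.004,0,0,0.56,1])

```text
time_s: 5.15
position: [0.5276, 0.1974, 0.1069]
ee_rot: [-179.9, -0.4, -176.0]
force: [-7.7, -2.0, 8.8]
opening: 0.0128
grip_force: 61.0
```

```bash
python3 -c "
from h import *
s=r.get_state();print(s['wrist_torque'],s['joint_positions'],s['ee_rot'],s['force'])"
```

```text
[-0.18633646  1.77520452  0.02714107] [-23.27773058  22.67534958  -1.64845678 109.52530941   0.73665815
  48.25658652  68.71969827] [-179.92175459   -0.44781621 -175.9866808 ] [-7.68402716 -1.96130083  8.83925878]
```

step_arm(commands=[0.004,0.002,0,0,0,0.03,1,0.004,0.002,0,0,0,0.06,1,0.004,0.002,0,0,0,0.09,1,0.004,0.002,0,0,0,0.09,1])

```text
time_s: 5.65
position: [0.5277, 0.1972, 0.1069]
ee_rot: [179.9, -0.7, -169.0]
force: [-11.8, -1.1, 11.6]
opening: 0.0134
grip_force: 81.6
```

```bash
python3 -c "
from h import *
s=r.get_state();print(s['wrist_torque'],s['joint_positions'],s['ee_rot'],s['force'])"
```

```text
[-0.28845737  2.40694775 -2.04138211] [-21.95814014  22.80870519  -3.06967964 109.31899712   1.23953191
  48.53220484  75.4108361 ] [ 179.89516417   -0.66787698 -168.96794155] [-11.76983707  -1.08605197  11.59679616]
```

The torque has jumped to 2 Nm, so the knob is at its stop. I'll release, rise and check.

step_arm(commands=[0,0,0,0,0,0,0.4,0,0,0,0,0,0,0.4,0,0,0,0,0,0,0.4,0,0,0.12,0,0,0,0.4,0,0,0.3,0,0,0,0.4,0,0,0.36,0,0,0,0.4,0,0,0.36,0,0,0,0.4])

```text
time_s: 6.52
position: [0.5336, 0.199, 0.216]
ee_rot: [180.0, 0.2, -168.3]
force: [-0.5, 0.4, -0.6]
opening: 0.0514
grip_force: 0.0
```

```bash
python3 - <<'E'
from h import *
d=grab('wrist','w2');w=pts(d);s=r.get_state();print(s['position'],s['ee_rot'],s['joint_positions'])
c=np.array([.53,.1975])
near=np.hypot(w[...,0]-c[0],w[...,1]-c[1])<.04
P=w[near&(w[...,2]>.107)&(w[...,2]<.122)];print(len(P),np.median(P[:,2]),cv2.minAreaRect((P[:,:2]*1000).astype(np.float32)))
E
```

```text
[0.53222328 0.19842726 0.21402277] [-1.79992565e+02 -9.58295408e-04 -1.68262819e+02] [-21.86281384  15.23701528  -3.18667814 104.84148195   0.9752034
  59.95019931  76.31108244]
1583 0.11471499540511182 ((529.4364013671875, 197.77008056640625), (41.55274200439453, 14.000140190124512), 7.169240474700928)
```

View pics/w2.png

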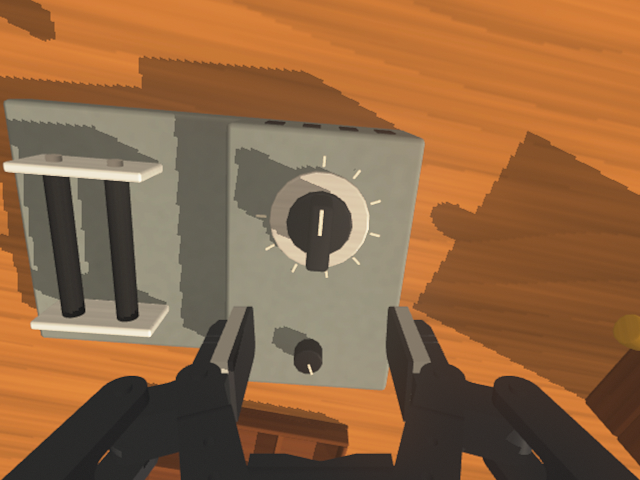

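The bar is now at 187.2°, in line with the tumbler's x axis with the pointer toward the robot, so the knob is at off. The mark is at px (320,222), and the timer at (308,357) is untouched. Next I'll work out what surrounds the jar.

```bash
python3 - <<'E'
from h import *
d=load('side0')
for n,u,v,h in [('glass',313,344,.07),('yellow',386,297,.09),('purple',374,342,.09),('spool',274,275,.04),('driverH',232,308,.01),('drivertip',260,368,.005),('mallethead',392,270,.02)]: print(n,ray(d,u,v,h).round(3))
E
```

```text
glass [ 0.502 -0.313  0.07 ]
yellow [ 0.658 -0.244  0.09 ]
purple [ 0.614 -0.336  0.09 ]
spool [ 0.439 -0.123  0.04 ]
driverH [ 0.341 -0.175  0.01 ]
drivertip [ 0.394 -0.317  0.005]
mallethead [ 0.703 -0.135  0.02 ]
```

step_arm(commands=[-0.04,-0.9,0.05,0,0,-0.363,0,-0.04,-0.9,0.05,0,0,-0.363,0,-0.04,-0.9,0.05,0,0,-0.363,0,-0.04,-0.9,0.05,0,0,-0.363,0,-0.04,-0.9,0.05,0,0,-0.363,0,-0.04,-0.9,0.05,0,0,-0.363,0])

```text
time_s: 7.32
position: [0.5185, -0.074, 0.2271]
ee_rot: [-179.9, -0.2, 160.2]
force: [-0.7, 0.4, -0.4]
opening: 0.0852
grip_force: 0.0
```

step_arm(commands=[0.09,-0.397,-0.1,-0.175,-0.494,0,0,0.09,-0.397,-0.1,-0.175,-0.494,0,0,0.09,-0.397,-0.1,-0.175,-0.494,0,0,0.09,-0.397,-0.1,-0.175,-0.494,0,0,0.09,-0.397,-0.1,-0.175,-0.494,0,0,0.09,-0.397,-0.1,-0.175,-0.494,0,0])

```text
time_s: 8.07
position: [0.5464, -0.2201, 0.2051]
ee_rot: [-174.4, 40.2, 160.3]
force: [-0.4, -0.2, 0.2]
opening: 0.0852
grip_force: 0.0
```

```bash
python3 - <<'E'
from h import *
from scipy.spatial.transform import Rotation as R
d=grab('wrist','w3');w=pts(d);s=r.get_state();print(s['position'],s['ee_rot'],s['joint_positions'],R.from_euler('xyz',s['ee_rot'],degrees=True).as_matrix().round(3))
near=np.hypot(w[...,0]-.551,w[...,1]+.195)<.045
P=w[near&(w[...,2]>.083)&(w[...,2]<.1)];print(len(P),np.median(P[:,2]),cv2.minEnclosingCircle((P[:,:2]*1000).astype(np.float32)),P.mean(0))
E
```

```text
[ 0.54587909 -0.22012056  0.20462336] [-174.33966213   40.16838381  160.39887502] [ -5.80187347   2.50048582  18.97385614 131.98415908  56.02475381
  11.0726323   28.95805365] [[-0.72   0.394  0.572]
 [ 0.256  0.916 -0.308]
 [-0.645 -0.075 -0.76 ]]
8096 0.09102187689521976 ((550.735595703125, -194.80889892578125), 26.80503273010254) [ 0.54623774 -0.19343952  0.09052284]
```

View pics/w3.png

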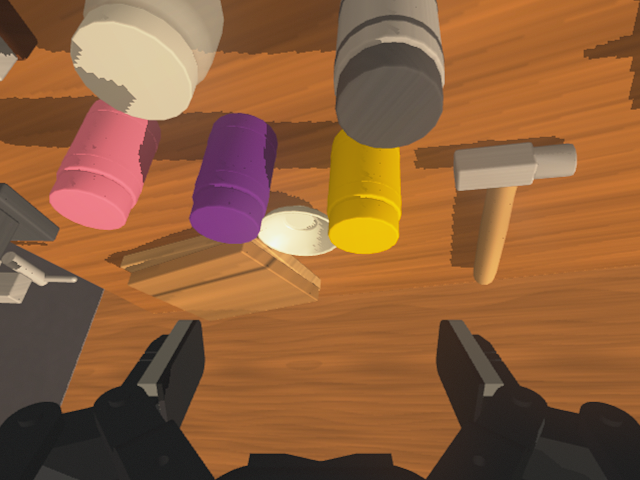

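Radial tilt runs into the wrist singularity. I'll tilt sideways instead, with the hand on the tumbler side and heading −90°. The refined jar axis is (0.551, -0.195).

```bash
cat >> h.py <<'E'
from scipy.spatial.transform import Rotation as Ro
def to(Rg,pg):
    s=r.get_state(); Rc=Ro.from_euler('xyz',s['ee_rot'],degrees=True)
    print('shift',((np.array(pg)-s['position'])/.3).round(3),'turn',((Ro.from_matrix(Rg)*Rc.inv()).as_rotvec()/1.5).round(3),'j',s['joint_positions'].round(1),'F',s['force'].round(1))
def pick(a):
    c,s=np.cos(np.radians(a)),np.sin(np.radians(a)); return np.array([[0,1,0],[c,0,-s],[-s,0,-c]])
E
python3 -c "
from h import *
to(pick(0),(.54,-.17,.24)); to(pick(50),(.551,-.17,.2))
print(((Ro.from_matrix(pick(50))*Ro.from_matrix(pick(0)).inv()).as_rotvec()/1.5))"
```

```text
shift [-0.02   0.167  0.118] turn [ 0.443  0.231 -0.76 ] j [ -5.8   2.5  19.  132.   56.   11.1  29. ] F [-1.1  0.1 -1.2]
shift [ 0.017  0.167 -0.015] turn [-0.07 -0.11 -0.77] j [ -5.8   2.5  19.  132.   56.   11.1  29. ] F [-1.1  0.1 -1.2]
[-0.58177642  0.          0.        ]
```

step_arm(commands=[0.017,0.167,0.05,-0.07,-0.11,-0.77,0,0.017,0.167,0.05,-0.07,-0.11,-0.77,0,0.017,0.167,0.05,-0.07,-0.11,-0.77,0,0.017,0.167,0.05,-0.07,-0.11,-0.77,0,0.017,0.167,0.05,-0.07,-0.11,-0.77,0,0.017,0.167,0.05,-0.07,-0.11,-0.77,0,0.017,0.167,0.05,-0.07,-0.11,-0.77,0,0.017,0.167,0.05,-0.07,-0.11,-0.77,0,0.017,0.167,0.05,-0.07,-0.11,-0.77,0])

```text
time_s: 9.25
position: [0.5508, -0.1721, 0.2207]
ee_rot: [-179.8, 50.0, 90.0]
force: [-0.5, -0.5, -0.0]
opening: 0.0851
grip_force: 0.0
```

```bash
python3 -c "
from h import *
to(pick(50),(.551,-.200,.17))"
```

```text
shift [ 0.001 -0.093 -0.169] turn [-0.    -0.001  0.001] j [-23.1  21.6  14.5 111.6  48.6  67.3 -36.9] F [-0.5 -0.5 -0. ]
```

step_arm(commands=[0,-0.097,-0.1,0,0,0,0,0,-0.097,-0.17,0,0,0,0,0,-0.097,-0.3,0,0,0,0,0,-0.097,-0.42,0,0,0,0,0,-0.097,-0.5,0,0,0,0,0,-0.097,-0.549,0,0,0,0,0,-0.097,-0.549,0,0,0,0,0,-0.097,-0.549,0,0,0,0])

```text
time_s: 10.25
position: [0.5522, -0.2021, 0.0581]
ee_rot: [179.7, 50.0, 89.5]
force: [0.4, 0.3, 0.4]
opening: 0.0855
grip_force: 0.0
```

```bash
python3 -c "
from h import *
to(pick(50),(.551,-.201,.056));grab('side','s1');grab('scene','sc1')
import cv2
a=cv2.imread('pics/s1.png')[200:380,240:440];b=cv2.imread('pics/sc1.png')[120:300,190:390]
cv2.imwrite('pics/c2.png',cv2.resize(np.hstack([a,b]),(800,360),interpolation=3))"
```

```text
shift [-0.004  0.004 -0.007] turn [0.001 0.002 0.003] j [-20.7  38.2  15.5 113.3  53.6  52.8 -50.6] F [0.4 0.3 0.4]
```

View pics/c2.png

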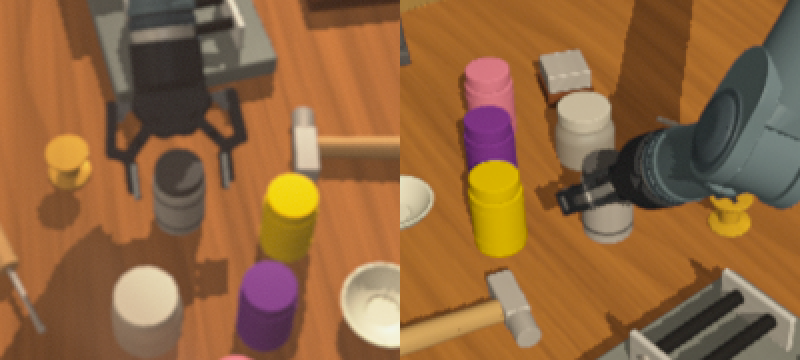

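The fingers straddle the upright jar: side crop px (180,190), fingers at 130 and 228, nothing touched. Closing now.

step_arm(commands=[0,0,0,0,0,0,1,0,0,0,0,0,0,1,0,0,0,0,0,0,1,0,0,0,0,0,0,1,0,0,0,0,0,0,1], squeeze=70)

```text
time_s: 10.98
position: [0.5516, -0.2022, 0.0581]
ee_rot: [179.8, 50.1, 89.6]
force: [-1.9, 2.2, 5.0]
opening: 0.0543
grip_force: 72.7
```

```bash
python3 - <<'E'
from h import *
to(pick(50),(.551,-.201,.056));s=r.get_state();print(s['position'],s['ee_rot'])
d=optics.get_image('side');w=pts(d);near=np.hypot(w[...,0]-.551,w[...,1]+.195)<.04
P=w[near&(w[...,2]>.083)&(w[...,2]<.096)];print(len(P),P.mean(0),cv2.minEnclosingCircle((P[:,:2]*1000).astype(np.float32)))
E
```

```text
shift [-0.002  0.004 -0.007] turn [0.001 0.001 0.003] j [-20.8  38.3  15.5 113.3  53.6  52.9 -50.6] F [-1.9  2.2  5. ]
[ 0.55163732 -0.20219975  0.05809191] [179.81236427  50.12636062  89.56962673]
554 [ 0.55070494 -0.19609196  0.09039326] ((550.9774169921875, -185.48692321777344), 38.44321060180664)
```

```bash
python3 - <<'E'
from h import *
c=np.array([.589,.039])
for n in ['w2','scene0','side0','w1']:
    d=load(n);w=pts(d);t=np.radians(7.2);x=w[...,0]-c[0];y=w[...,1]-c[1]
    X=x*np.cos(t)+y*np.sin(t);Y=-x*np.sin(t)+y*np.cos(t);Z=w[...,2]
    for lab,m in {'near':(abs(X+59)<0)|((X<-.048)&(X>-.072)&(abs(Y)<.06)&(Z>.068)&(Z<.08)),'far':(X>.048)&(X<.072)&(abs(Y)<.06)&(Z>.068)&(Z<.08),
      'rollL':(abs(X)<.045)&(abs(Y-.021)<.012)&(Z>.06)&(Z<.068),'rollR':(abs(X)<.045)&(abs(Y+.021)<.012)&(Z>.06)&(Z<.068)}.items():
        if m.sum()>20: print(n,lab,m.sum(),'X',np.percentile(X[m],[2,98]).round(4),'Y',np.percentile(Y[m],[2,98]).round(4),'Z',np.median(Z[m]).round(4))
E
```

```text
w2 near 1585 X [-0.0622 -0.0554] Y [-0.0419  0.0443] Z 0.0728
w2 far 1284 X [0.0564 0.0633] Y [-0.0424  0.0439] Z 0.0726
w2 rollL 2183 X [-0.0434  0.043 ] Y [0.015  0.0283] Z 0.0632
w2 rollR 2224 X [-0.0435  0.0428] Y [-0.0266 -0.0137] Z 0.0632
scene0 near 171 X [-0.0633 -0.0546] Y [-0.0418  0.0446] Z 0.0716
scene0 far 186 X [0.0563 0.0643] Y [-0.0408  0.0437] Z 0.0717
scene0 rollL 255 X [-0.0427  0.0434] Y [0.016  0.0288] Z 0.0625
scene0 rollR 247 X [-0.0428  0.0444] Y [-0.0261 -0.0126] Z 0.0621
side0 near 85 X [-0.0634 -0.057 ] Y [-0.0455  0.0387] Z 0.0722
side0 far 90 X [0.0552 0.0619] Y [-0.0449  0.041 ] Z 0.072
side0 rollL 131 X [-0.0426  0.0414] Y [0.0122 0.0254] Z 0.0625
side0 rollR 145 X [-0.0428  0.0436] Y [-0.0294 -0.0171] Z 0.0628
w1 far 1313 X [0.0568 0.0636] Y [-0.0426  0.044 ] Z 0.0728
w1 rollL 2066 X [-0.0431  0.0434] Y [0.0152 0.0277] Z 0.0632
w1 rollR 1661 X [-0.0403  0.0435] Y [-0.0263 -0.0142] Z 0.063
```

step_arm(commands=[0,0,0.05,0,0,0,1,0,0,0.15,0,0,0,1,0,0.05,0.3,0,0,0,1,0,0.1,0.45,0,0,0,1,0,0.1,0.6,0,0,0,1,0,0.1,0.6,0,0,0,1])

```text
time_s: 11.78
position: [0.5535, -0.172, 0.2403]
ee_rot: [179.1, 49.9, 89.1]
force: [1.1, -1.4, -5.8]
opening: 0.0544
grip_force: 75.4
```

```bash
cat >> h.py <<'E'
t=np.radians(7.2);hh=np.array([np.cos(t),np.sin(t),0]);ll=np.array([-np.sin(t),np.cos(t),0])
def fin(a): # tool tilt back a from vertical, heading hh
    a=np.radians(a);z=-np.cos(a)*np.array([0,0,1])-np.sin(a)*hh; return np.stack([np.cross(ll,z),ll,z],1)
E
python3 - <<'E'
from h import *
to(fin(0),(.595,-.05,.25));to(fin(40),(.602,.041,.2))
rv=(Ro.from_matrix(fin(40))*Ro.from_matrix(pick(50)).inv()).as_rotvec();print(rv/1.5)
for f in np.linspace(0,1,6): print((Ro.from_rotvec(rv*f).as_matrix()@pick(50))[:,2].round(2))
E
```

```text
shift [0.138 0.407 0.032] turn [0.427 0.493 1.057] j [-23.3  20.   14.8 110.8  48.3  68.6 -35.8] F [ 1.1 -1.4 -5.8]
shift [ 0.162  0.71  -0.134] turn [0.763 0.87  0.875] j [-23.3  20.   14.8 110.8  48.3  68.6 -35.8] F [ 1.1 -1.4 -5.8]
[0.76475468 0.86744391 0.86744391]
[ 0.   -0.77 -0.64]
[-0.01 -0.6  -0.8 ]
[-0.1  -0.42 -0.9 ]
[-0.26 -0.25 -0.93]
[-0.45 -0.13 -0.88]
[-0.64 -0.08 -0.77]
```

step_arm(commands=[0.03,0.1,0,0.0636,0.0725,0.0729,1,0.04,0.15,0,0.1272,0.145,0.1458,1,0.06,0.2,0,0.1908,0.2175,0.2188,1,0.08,0.3,0,0.2543,0.29,0.2917,1,0.1,0.35,0,0.3179,0.3625,0.3646,1,0.12,0.4,0,0.3815,0.435,0.4375,1,0.14,0.5,0,0.4451,0.5075,0.5104,1,0.16,0.55,0,0.5087,0.58,0.5833,1,0.162,0.6,0,0.5723,0.6525,0.6563,1,0.162,0.65,0,0.6358,0.725,0.7292,1,0.162,0.71,0,0.6994,0.7975,0.8021,1,0.162,0.71,0,0.763,0.87,0.875,1])

```text
time_s: 13.28
position: [0.5995, 0.0422, 0.2337]
ee_rot: [179.6, -40.1, -171.8]
force: [-0.1, 0.3, -5.5]
opening: 0.0541
grip_force: 75.3
```

```bash
python3 - <<'E'
from h import *
to(fin(40),(.602,.041,.12));s=r.get_state();print(s['position'],s['ee_rot'],s['time_s'],s['opening'])
grab('side','s2');grab('scene','sc2')
a=cv2.imread('pics/s2.png')[90:290,230:430];b=cv2.imread('pics/sc2.png')[180:380,260:460]
cv2.imwrite('pics/c3.png',cv2.resize(np.hstack([a,b]),(800,400),interpolation=3))
E
```

```text
shift [ 0.008 -0.004 -0.379] turn [-0.003 -0.002 -0.009] j [ -2.3  42.6  -9.4  70.2   4.  107.8  86.4] F [-0.1  0.3 -5.5]
[0.59953904 0.04222319 0.23368876] [ 179.5878922   -40.14605857 -171.78782271] 13.275 0.05412593504077653
```

View pics/c3.png

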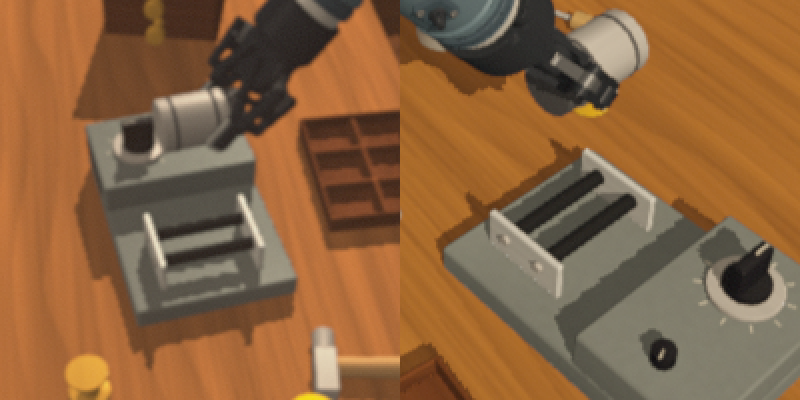

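Jar held horizontally at side crop (190,118), cap end in the fingers. I'll measure its axis with a cylinder fit.

```bash
cat > m.py <<'E'
from h import *
from scipy.optimize import least_squares
def meas(tags,c0):
    Q=[]
    for n in tags:
        w=pts(load(n)).reshape(-1,3)-c0; w=w[~np.isnan(w[:,0])]
        L=np.stack([w@hh,w@ll,w[:,2]],1)
        rr=np.hypot(L[:,1],L[:,2]); Q.append(L[(L[:,0]>-.043)&(L[:,0]<-.0)&(rr<.038)&(rr>.018)])
        E=L[(rr<.024)&(L[:,0]<-.035)&(L[:,0]>-.06)]; print(n,len(Q[-1]),'end plane x',len(E),np.median(E[:,0]) if len(E) else None)
    Q=np.vstack(Q)
    f=lambda p:(np.hypot(Q[:,1]-p[0]-p[1]*Q[:,0],Q[:,2]-p[2]-p[3]*Q[:,0])-.028)
    s=least_squares(f,[0,0,0,0],loss='soft_l1',f_scale=.001);p=s.x
    print('offset y,z mm',p[0]*1e3,p[2]*1e3,'yaw,pitch deg',np.degrees(p[1]),np.degrees(p[3]),'rms',np.median(abs(f(p)))*1e3)
E
python3 - <<'E'
from m import *
c0=np.array([.5995,.0422,.2337])+.0072*np.array([0,0,1])-.0131*hh
print(c0)
meas(['s2'],c0);meas(['sc2'],c0);meas(['s2','sc2'],c0)
E
```

```text
[0.5865033  0.04055813 0.2409    ]
s2 563 end plane x 75 -0.04530507112742919
offset y,z mm 0.007479639237008755 -1.2806778546336492 yaw,pitch deg 0.8840120282078631 -0.20284043237530933 rms 0.7817936582388552
sc2 720 end plane x 83 -0.039789682804333516
offset y,z mm -2.004165524601048 -4.398787241546788 yaw,pitch deg 1.476278263721938 -0.830227778523639 rms 0.6171605351630773
s2 563 end plane x 75 -0.04530507112742919
sc2 720 end plane x 83 -0.039789682804333516
offset y,z mm -1.7878732853654946 -3.6778665195573654 yaw,pitch deg 0.9913281257963512 -0.6615398213821561 rms 1.0505792882327947
```

step_arm(commands=[0.01,0,-0.1,-0.003,-0.002,-0.009,1,0.01,0,-0.2,-0.003,-0.002,-0.009,1,0.01,0,-0.3,-0.003,-0.002,-0.009,1,0.01,0,-0.38,-0.003,-0.002,-0.009,1,0.01,0,-0.43,-0.003,-0.002,-0.009,1,0.01,0,-0.462,-0.003,-0.002,-0.009,1,0.01,0,-0.462,-0.003,-0.002,-0.009,1,0.01,0,-0.462,-0.003,-0.002,-0.009,1])

```text
time_s: 14.38
position: [0.604, 0.0409, 0.0997]
ee_rot: [-179.7, -39.6, -173.3]
force: [1.0, -0.6, -5.4]
opening: 0.0546
grip_force: 75.4
```

```bash
python3 - <<'E'
from m import *
to(fin(40),(.6023,.0414,.0785));s=r.get_state();print(s['position'],s['ee_rot'],s['force'])
c0=s['position']+.0072*np.array([0,0,1])-.0131*hh
grab('side','s3');grab('scene','sc3');meas(['s3'],c0);meas(['sc3'],c0);print(c0)
E
```

```text
shift [-0.006  0.002 -0.071] turn [0.002 0.005 0.004] j [-2.3 50.5 -8.8 73.   4.8 96.6 85.2] F [ 1.  -0.6 -5.4]
[0.60402458 0.0409264  0.09966011] [-179.65626147  -39.5991303  -173.34285172] [ 1.00167459 -0.57662429 -5.40481034]
s3 451 end plane x 54 -0.04542302946613801
offset y,z mm -0.2360772615130677 -1.2334554095874544 yaw,pitch deg -0.7400464776024406 0.40308556004401047 rms 0.974357875187952
sc3 621 end plane x 2 -0.038273867095496863
offset y,z mm 0.30050115648238795 -1.1268524990726396 yaw,pitch deg 0.05172396711605116 0.5115604991783739 rms 0.6871425197270548
[0.59102787 0.03928453 0.10686011]
```

step_arm(commands=[-0.005,0.002,-0.03,0.001,0.003,0.002,1,-0.005,0.002,-0.05,0.001,0.003,0.002,1,-0.005,0.002,-0.058,0.001,0.003,0.002,1,-0.005,0.002,-0.063,0.001,0.003,0.002,1,-0.005,0.002,-0.067,0.001,0.003,0.002,1,-0.005,0.002,-0.07,0.001,0.003,0.002,1,-0.005,0.002,-0.07,0.001,0.003,0.002,1])

```text
time_s: 15.35
position: [0.6018, 0.0411, 0.0788]
ee_rot: [-179.8, -40.0, -173.1]
force: [-1.1, -1.0, 0.8]
opening: 0.054
grip_force: 75.6
```

step_arm(commands=[0,0,-0.002,0,0,0,1,0,0,-0.004,0,0,0,1,0,0,-0.004,0,0,0,1])

```text
time_s: 15.72
position: [0.6018, 0.0411, 0.0787]
ee_rot: [-179.8, -40.0, -173.1]
force: [-1.6, -1.5, 6.9]
opening: 0.0543
grip_force: 76.1
```

```bash
python3 - <<'E'
from m import *
s=r.get_state();print(s['position'],s['ee_rot'],s['force'],s['wrist_torque'])
c0=np.array([.5893,.0398,.084])
grab('side','s4');grab('scene','sc4');meas(['s4'],c0);meas(['sc4'],c0)
E
```

```text
[0.60184339 0.0410913  0.07869862] [-179.78504254  -40.02865833 -173.08560309] [-1.58746103 -1.4813051   6.88436205] [-0.05372537  0.40365818  0.20521019]
s4 516 end plane x 64 -0.04608026192190369
offset y,z mm -1.2297685052206202 -0.09516154640564847 yaw,pitch deg -0.6839993151522705 -0.9231021159231481 rms 1.2729543496793165
sc4 698 end plane x 5 -0.05875146981528123
offset y,z mm 0.05529443091680551 0.564169157838722 yaw,pitch deg -1.1442490306452768 0.27538229501072886 rms 0.8955910730605778
```

Seated on both rollers, with force +7 N and z within 0.6 mm. Releasing and backing out along the tool axis.

step_arm(commands=[0,0,0,0,0,0,0.2,0,0,0,0,0,0,0,0,0,0,0,0,0,0,0,0,0,0,0,0,0,0.05,0.006,0.06,0,0,0,0,0.12,0.015,0.145,0,0,0,0,0.21,0.027,0.255,0,0,0,0,0.3,0.038,0.36,0,0,0,0,0.3,0.038,0.36,0,0,0,0,0.3,0.038,0.36,0,0,0,0])

```text
time_s: 17.08
position: [0.6911, 0.0528, 0.1834]
ee_rot: [-179.8, -40.0, -173.1]
force: [-0.2, 1.0, -1.0]
opening: 0.0854
grip_force: 0.0
```

```bash
python3 - <<'E'
from m import *
c0=np.array([.5893,.0398,.084])
grab('side','s5');grab('scene','sc5');meas(['s5'],c0);meas(['sc5'],c0)
w=pts(load('side0'));w5=pts(load('s5'));
a=cv2.imread('pics/s5.png')[90:390,200:500];b=cv2.imread('pics/sc5.png')[150:450,220:520]
cv2.imwrite('pics/c4.png',cv2.resize(np.hstack([a,b]),(800,400),interpolation=3))
E
```

```text
s5 507 end plane x 63 -0.0454549536188423
offset y,z mm -1.0466782849562029 -0.20744014947464545 yaw,pitch deg 1.0466220170789053 -0.22530408466156093 rms 1.1880115193779288
sc5 722 end plane x 3 -0.05721425816224372
offset y,z mm -0.2545082343456734 -0.13628301652858965 yaw,pitch deg -0.5453261533833925 0.22758928450720195 rms 0.8886171315748478
```

View pics/c4.png

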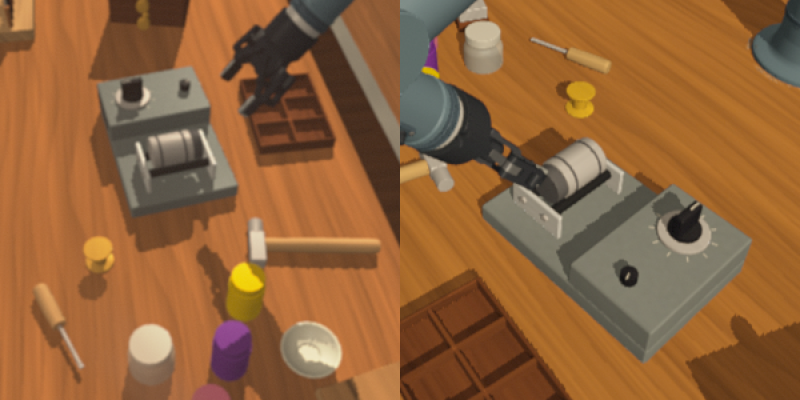

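The jar lies in the cradle (side crop 175,148), its centre within about 1 mm of the target. The knob is at off, the gripper is clear and the bystanders are in place.

```bash
python3 -c "
from plant import job
print(job.sign_off())"
```

```text
the job is handed in; nothing more can be done
None
```

The job is handed in, though no verdict came back: the speed knob is at its off stop, and the jar lies on both rollers about 1 mm from the cradle point, released; I saw no change to the timer knob or anything else on the bench.

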